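Make up the weighing kit and the sampling kit

TASK

Make up two kits from the stock standing on the lab bench: the weighing kit in the two-cell tray is the largest of the three steel check weights and the porcelain crucible, and the sampling kit in the three-cell tray is the slim white bottle, which goes in the middle cell, with the smallest check weight and the amber jar in the two end cells, either way round. Stand each thing upright on the floor of its own cell, setting it down rather than dropping it, and leave the middle-sized weight standing where it is.

Things in the scene. Friction and masses are not known exactly. Their poses are not given: they have to be found in the camera images.
- long_tray: Low open grey plastic tray fixed to the bench, 232 mm long (its y) by 90 wide (its x), walls 4 mm, rim 20 mm above the bench, floor 4 mm thick. THREE equal cells in a row, each 72 (y) by 82 mm inside, centred at its y = -76, 0 and +76 mm, x = 0. Origin: centre of its underside, z up; long side within 0.28 rad of world y.
- short_tray: Low open grey plastic tray fixed to the bench, 156 mm long (its y) by 90 wide (its x), walls 4 mm, rim 20 mm above the bench, floor 4 mm thick. TWO equal cells in a row, each 72 (y) by 82 mm inside, centred at its y = -38 and +38 mm, x = 0. Origin: centre of its underside, z up; long side within 0.28 rad of world y.
- large_weight: Polished steel check weight: a cylinder 52 mm in diameter and 50 mm high, above it a thin neck 12 mm high, then a knob 24 mm in diameter and 18 mm high; 80 mm tall in all, about 0.75 kg. The biggest of three similar weights. Loose, upright, round; origin at the centre of its underside, z up.
- medium_weight: Polished steel check weight: a cylinder 38 mm in diameter and 38 mm high, above it a thin neck 11 mm high, then a knob 20 mm in diameter and 14 mm high; 63 mm tall in all, about 0.34 kg. The middle one of three similar weights; it is not needed and stays. Loose, upright, round; origin at the centre of its underside, z up.
- small_weight: Polished steel check weight: a cylinder 27 mm in diameter and 24 mm high, above it a thin neck 10 mm high, then a knob 16 mm in diameter and 12 mm high; 46 mm tall in all, about 0.11 kg. The smallest of three similar weights. Loose, upright, round; origin at the centre of its underside, z up.
- crucible: White porcelain crucible with its lid fixed on: a cup widening from 36 mm at the foot to 50 mm, a flat lid 52 mm in diameter from 38 to 43 mm height, and on it a lid knob 16 mm in diameter and 15 mm high; 58 mm tall in all, 0.11 kg. Loose, upright, round; origin at the centre of its underside, z up.
- jar: Wide amber glass jar with a black screw lid: 48 mm in diameter up to 52 mm height, lid 47 mm in diameter from 56 to 70 mm (its top); 0.16 kg. Loose, upright, round; origin at the centre of its underside, z up.
- bottle: Slim white plastic sample bottle: 32 mm in diameter up to 62 mm height, then a shoulder, then a grey cap 24 mm in diameter from 68 to 84 mm (its top), the tallest of the stock; 0.07 kg. Loose, upright, round; origin at the centre of its underside, z up.

How it is judged:
By the outcome, as a careful person would: the job done as asked, in the order asked, and still so for the second after the job is handed in, with the robot touching nothing.
It also fails if it takes over 128 s, if anything falls off the work surface, if the arm or the gripper's body presses on something with over 40 N, if the wrist force passes 120 N, or if a joint passes its speed limit or range.

ROBOT

A 6-joint arm with a two-finger parallel gripper is mounted at the origin on the work surface. World frame = base frame: x ahead of the robot, y to its left, z up, the work surface at z = 0. Lengths are in mm, angles in degrees, forces in N, time in s.
With the tool pointing down it reaches from about 300 to 850 mm from the base axis. Payload 4.2 kg.
Tool frame: the origin (TCP) lies midway between the tips of the shut fingers; the grasp point (between the pads) lies 19 mm behind it; z points along the fingers, y is the line along which they close (so a half turn about z gives the same grasp; the last joint's range is limited). The gripper opens to 91 mm and grips with 3 to 60 N. Pads are 32 mm wide; open, the fingers measure 118 mm over their backs; the gripper's body (76 mm by 178 mm) begins 60 mm behind the grasp point.
Start: joints at [72.823, 18.312, 89.639, -0, 72.044, -1.146], TCP at [158.796, 552.655, 213.976] pointing down, gripper open.
Joint ranges: [-177.97, 177.97], [-48.28, 115.42], [12.27, 149.76], [-77.06, 257.06], [2.81, 150.46], [-146.56, 146.56]. Speed limits (degrees/s): [147.25, 147.25, 180, 180, 180, 180].

INTERFACE

Orientations are given as [roll, pitch, yaw] about the fixed x, y, z axes, in that order (R = Rz(yaw) Ry(pitch) Rx(roll)).
In Python, from workcell import env gives the robot as it stands.
- The arm moves only by the shell command python3 -m jog 'ROWS' [FORCE]. ROWS is a JSON object of lists of equal length, an entry for each row: "jaw": the finger opening in mm, from 0 to 91.2; "slide": the shift along the tool's x, y, z in units of 30 mm (1.0 is 30 mm), a list of three; "spin": the turn about the tool's z in units of 8 degrees (1.0 is 8 degrees). In form: {"jaw": [jaw, ...], "slide": [[dx, dy, dz], ...], "spin": [spin, ...]}. A call has 1 to 10 rows; each row shifts and turns the commanded pose from where the row before left it, along the tool's axes as they then stand; what a row does not reach is not made up. A row lasts 1/10 s, in which the tool goes at most 50 mm and 8.59 degrees, less where a joint would pass 70% of its speed; a pose out of reach is approached as far as the arm can. A call is refused whole if a number of a shift passes 1 or a number of a turn 1, either way. A call with a gripper value outside its range is refused whole. The fingers move at their own pace and stop on an object; FORCE is the grip in N (left out, the last holds). Time passes only in rows, so rows that do not move let the fingers close. It gives the time, the measured TCP pose, the force, the opening and the grip force at its end, in the units of the state.
- env.state(): the state, without advancing time (a new reading comes with each control period).
- env.grab_frame(name): name is "side" or "top"; returns the picture (400x640x3 uint8, red, green, blue); there is no depth.
- env.camera_model(name): a dict with "fx", "fy", "cx", "cy" (pixels), "camera_from_world" (4x4, takes a point from world to camera coordinates). Camera axes: x right, y up, looking along -z (the intrinsics and any distortion apply to the point x, -y, -z); pixel columns grow to the right and rows downward; lengths in mm; the calibration is good to about 2 mm. A picture is of the moment at which its call begins. camera_model takes no time and is no camera call.
- env.job_done(): hands the job in; it is judged then, once.
The state is a dict: "time_s": time; "qpos": joint angles; "qvel": joint speeds; "effort": joint torques, N m; "ee_pos": TCP position; "ee_rot": TCP orientation; "force": force on the tool from outside, world axes, zero at the start; "torque": the same for the moment, N m; "gripper_width": finger opening in mm; "gripper_force": force on a finger pad.
Only numpy, scipy, OpenCV 4.12 (cv2) and the standard library are available. Lean on these libraries where they do the work, as an engineer would, in place of code of your own. Each camera call takes 0.05 s, during which the arm holds its last target. There are 200 camera calls.

## Working session

There is one attempt and no reset: what is moved stays moved. The work goes in short steps, Python scripts to look and compute and a shell command to move; the robot and the scene stay as the last step left them, time stands still between calls to the robot, and variables do not carry over. Pictures are saved under pics/ and viewed, at most 14 in all, crops included, and the job is handed in when it is done.

```bash
mkdir -p pics; ls
python3 - <<'E'
from workcell import env
import cv2
for n in("top","side"):
    cv2.imwrite(f"pics/{n}0.png",env.grab_frame(n)[:,:,::-1])
    m=env.camera_model(n); print(n,m)
print(env.state())
E
```

```text
pics
top {'fx': 441.505159830529, 'fy': 441.505159830529, 'cx': 314.60224665898573, 'cy': 199.51478916937126, 'camera_from_world': array([[ 1.20286823e-02, -9.99903124e-01,  7.00379585e-03,
        -9.49657915e+00],
       [ 9.85057991e-01,  1.30529593e-02,  1.71727618e-01,
        -5.21135747e+02],
       [-1.71802402e-01,  4.83348810e-03,  9.85119572e-01,
        -9.91430521e+02],
       [ 0.00000000e+00,  0.00000000e+00,  0.00000000e+00,
         1.00000000e+00]])}
side {'fx': 440.41719568665667, 'fy': 440.41719568665667, 'cx': 321.1610020174597, 'cy': 202.46860526057142, 'camera_from_world': array([[ 7.38344821e-01, -6.74365686e-01,  8.82309784e-03,
        -4.05403669e+02],
       [ 4.54415276e-01,  5.07108878e-01,  7.32357387e-01,
        -2.56950390e+02],
       [-4.98350963e-01, -5.36722934e-01,  6.80863283e-01,
        -6.77974384e+02],
       [ 0.00000000e+00,  0.00000000e+00,  0.00000000e+00,
         1.00000000e+00]])}
{'time_s': 0.1, 'qpos': array([ 7.28240079e+01,  1.83480528e+01,  8.96978038e+01, -9.70396127e-04,
        7.20440659e+01, -1.14768057e+00]), 'qvel': array([-0.00270886, -0.13703713, -0.12054056,  0.05854997, -0.00060114,
       -0.0721681 ]), 'effort': array([ 7.25531318e-04, -4.13325369e+01, -2.32515228e+01,  7.30500813e-02,
        4.21739405e-02, -5.75861168e-05]), 'ee_pos': array([158.65639434, 552.22140246, 213.21452957]), 'ee_rot': array([-1.79910077e+02, -8.78621372e-04,  1.63971988e+02]), 'force': array([-0.36228732,  0.30909688, -0.10108102]), 'torque': array([-0.04664237,  0.00619739, -0.0312961 ]), 'gripper_force': 0.0, 'gripper_width': 91.36275345921113}
```

View pics/top0.png

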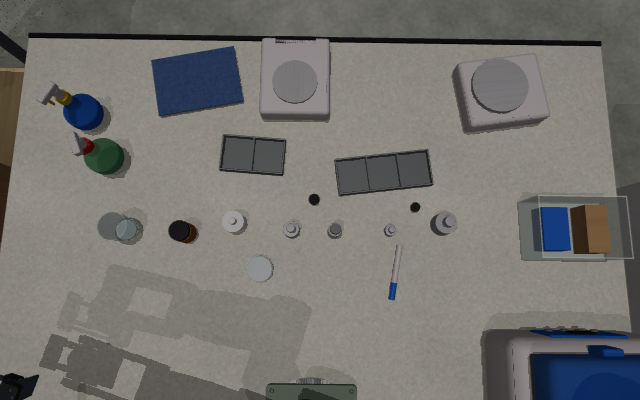

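View pics/side0.png

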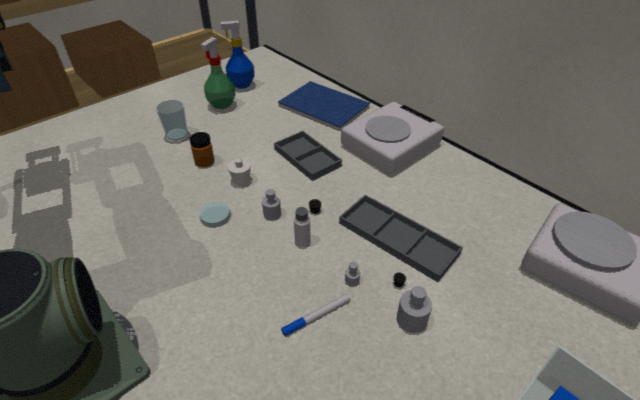

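Top view: short tray near (253,155), long tray near (383,172). Stock: jar (182,232), crucible (234,222), medium weight (291,230), bottle (335,230), small weight (390,230), large weight (445,223). The rest is clutter: two black stoppers, a dish, a pen and others. I'll enlarge it.

Run:
```python
import cv2
a=cv2.imread("pics/top0.png")
cv2.imwrite("pics/c1.png",cv2.resize(a[130:250,160:320],None,fx=5,fy=5,interpolation=cv2.INTER_CUBIC))
cv2.imwrite("pics/c2.png",cv2.resize(a[140:260,310:470],None,fx=5,fy=5,interpolation=cv2.INTER_CUBIC))
```

```text
(no output)
```

View pics/c1.png

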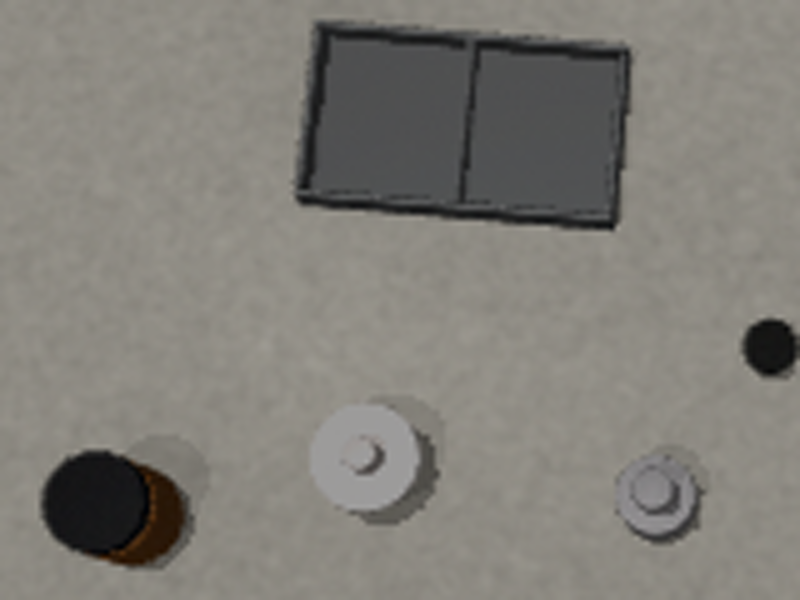

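View pics/c2.png

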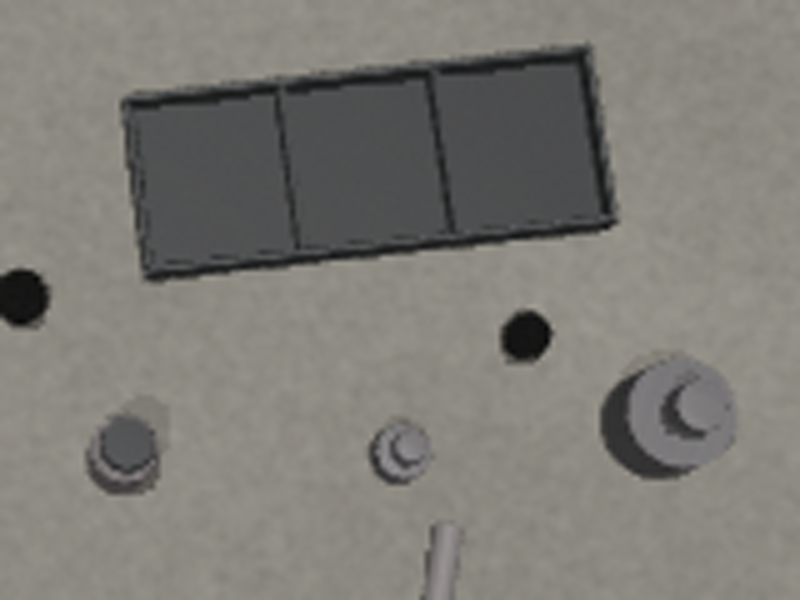

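Crop readings, all from top views. Short tray rim corners are (317,23), (630,46), (615,220), (300,196). Long tray rim corners are (123,98), (590,47), (615,220), (147,272). Top centres: jar lid (95,501), crucible knob (360,453), bottle cap (128,443), small knob (408,446), large knob (707,403). I'll compute positions and check them against the side view.

```bash
cat > h.py <<'E'
import numpy as np
from workcell import env
def ray(cam,u,v,z):
    m=env.camera_model(cam);T=m["camera_from_world"];R,t=T[:3,:3],T[:3,3]
    d=R.T@np.array([(u-m["cx"])/m["fx"],-(v-m["cy"])/m["fy"],-1]);c=-R.T@t
    return (c+d*(z-c[2])/d[2])[:2]
def proj(cam,p):
    m=env.camera_model(cam);T=m["camera_from_world"];q=T[:3,:3]@np.array(p,float)+T[:3,3]
    return np.array([m["cx"]+m["fx"]*q[0]/-q[2],m["cy"]+m["fy"]*-q[1]/-q[2]])
E
python3 - <<'E'
from h import *
import cv2
np.set_printoptions(precision=1,suppress=True)
c=lambda o,X,s=5:((X[0]+.5)/s-.5+o[0],(X[1]+.5)/s-.5+o[1])
A,B=(160,130),(310,140)
for n,o,cs in(("short",A,[(317,23),(630,46),(615,220),(300,196)]),("long",B,[(123,98),(590,47),(615,220),(147,272)])):
    P=np.array([ray("top",*c(o,x),20) for x in cs]);L=[np.linalg.norm(P[i]-P[(i+1)%4]) for i in range(4)]
    e=(P[0]-P[1])+(P[3]-P[2]);print(n,P.mean(0),L,np.degrees(np.arctan2(-e[0],e[1])))
img=cv2.imread("pics/side0.png")
x0,y0,s=180,120,2.7
im=cv2.resize(img[120:340,180:440],None,fx=s,fy=s,interpolation=cv2.INTER_CUBIC)
for n,o,x,z in(("jar",A,(95,501),70),("cruclid",A,(365,457),43),("cruc",A,(360,453),58),("med",A,(655,489),63),("bottle",B,(128,443),84),("small",B,(408,446),46),("large",B,(707,403),80),("largebody",B,(683,413),50)):
    w=ray("top",*c(o,x),z);p=proj("side",[*w,z]);print(n,w,z,p)
    q=np.array([p[0]-x0,p[1]-y0])*s; cv2.drawMarker(im,tuple(int(round(k)) for k in q),(0,0,255),0,8,1)
cv2.imwrite("pics/s1.png",im)
E
```

```text
short [637.3 149.8] [np.float64(154.82372282989056), np.float64(88.15409290430547), np.float64(153.68993559532544), np.float64(87.81298466692229)] -3.6169613846225963
long [ 597.5 -169.9] [np.float64(231.4490302573989), np.float64(87.29656214251716), np.float64(228.82843006964012), np.float64(87.23633298925496)] 7.209263010100225
jar [443.4 303.5] 70 [198.7 137.5]
cruclid [468.2 187.5] 43 [237.9 165.5]
cruc [468.2 187.2] 58 [237.2 160.2]
med [452.8  51.1] 63 [269.1 192.1]
bottle [450.  -49.5] 84 [300.2 211.1]
small [ 454.4 -181.6] 46 [351.2 264.3]
large [ 471.9 -310.7] 80 [418.7 292.5]
largebody [ 471.  -308.9] 50 [414.5 303.2]
```

View pics/s1.png

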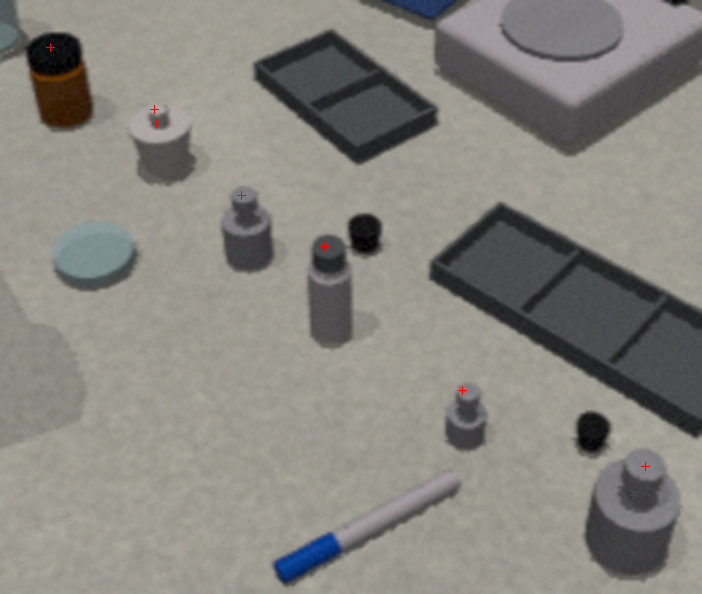

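The two views agree to about 2 px (2–3 mm), and the tray sizes come out within 3 mm of those given. All objects are round, so I'll close along world x (yaw 90) and keep the finger tips above the tray rims. First I turn the tool.

```bash
python3 -m jog '{"jaw":[80,80,80,80,80,80,80,80,80,80],"slide":[[0,0,0],[0,0,0],[0,0,0],[0,0,0],[0,0,0],[0,0,0],[0,0,0],[0,0,0],[0,0,0],[0,0,0]],"spin":[1,1,1,1,1,1,1,1,1,0.25]}' 20
```

```text
time_s: 1.1
ee_pos: [158.7, 552.3, 213.4]
ee_rot: [-180.0, 0.1, 89.8]
force: [0.4, 0.6, 0.6]
gripper_width: 79.9
gripper_force: 0.0
```

```bash
python3 -m jog '{"jaw":[80,80,80,80,80,80,80,80,80,80],"slide":[[-0.5,0.5,0],[-1,1,0],[-1,1,0],[-1,1,0],[-1,1,0],[-1,1,0],[-1,1,0],[-1,1,0],[-1,1,0],[-1,1,0]],"spin":[0,0,0,0,0,0,0,0,0,0]}'
python3 -m jog '{"jaw":[80,80,80,80,80,80,80,80,80,80],"slide":[[-1,0.5,0],[-1,0.4,0],[-1,0,0],[-1,0,0],[-1,0,0],[-1,0,0],[-1,0,0],[-1,0,0],[-1,0,0],[-1,0,0]],"spin":[0,0,0,0,0,0,0,0,0,0]}'
python3 -m jog '{"jaw":[80,80,80,80,80,80,80,80,80,80],"slide":[[-1,0,0],[-1,0,0],[-1,0,0],[-1,0,0],[-1,0,0],[-1,0,0],[-1,0,0],[-1,0,0],[-0.8,0,0],[-0.4,0,0]],"spin":[0,0,0,0,0,0,0,0,0,0]}'
```

```text
time_s: 2.1
ee_pos: [444.4, 266.0, 213.7]
ee_rot: [-180.0, 0.0, 90.0]
force: [0.9, 0.6, -0.4]
gripper_width: 79.7
gripper_force: 0.0
time_s: 3.1
ee_pos: [470.0, -33.7, 213.6]
ee_rot: [-180.0, -0.0, 90.0]
force: [-0.8, 0.0, -0.1]
gripper_width: 79.9
gripper_force: 0.0
time_s: 4.1
ee_pos: [470.0, -310.2, 213.3]
ee_rot: [-180.0, -0.0, 89.9]
force: [0.5, -0.2, 0.1]
gripper_width: 80.0
gripper_force: 0.0
```

```bash
python3 -m jog '{"jaw":[80,80,80,80,80,80,80,80,80,80],"slide":[[0,0.07,0.7],[0,0,1],[0,0,1],[0,0,1],[0,0,0.8],[0,0,0.6],[0,0,0.5],[0,0,0.4],[0,0,0.3],[0,0,0.07]],"spin":[0,0,0,0,0,0,0,0,0,0]}'
python3 -m jog '{"jaw":[70,62,50,45,45,45,45,45,45,45],"slide":[[0,0,0],[0,0,0],[0,0,0],[0,0,0],[0,0,0],[0,0,0],[0,0,0],[0,0,0],[0,0,0],[0,0,0]],"spin":[0,0,0,0,0,0,0,0,0,0]}' 45
```

```text
time_s: 5.1
ee_pos: [472.1, -308.0, 21.9]
ee_rot: [-179.9, -0.1, 90.0]
force: [-0.6, -1.0, -0.2]
gripper_width: 80.0
gripper_force: 0.0
time_s: 6.1
ee_pos: [471.7, -308.6, 23.3]
ee_rot: [-179.9, 0.0, 90.0]
force: [-4.2, -0.2, 5.5]
gripper_width: 51.2
gripper_force: 45.0
```

```bash
python3 -m jog '{"jaw":[45,45,45,45,45,45,45,45,45,45],"slide":[[0,0,-0.1],[0,0,-0.3],[0,0,-0.6],[0,0,-0.8],[0,0,-0.8],[0,0,-0.5],[0,0,-0.3],[0,0,-0.1],[0,0,0],[0,0,0]],"spin":[0,0,0,0,0,0,0,0,0,0]}'
python3 -m jog '{"jaw":[45,45,45,45,45,45,45,45,45,45],"slide":[[0.1,0.1,-0.1],[0.3,0.2,0],[0.6,0.4,0],[0.8,0.5,0],[0.8,0.5,0],[0.8,0.5,0],[0.8,0.5,0],[0.8,0.5,0],[0.8,0.5,0],[0.8,0.5,0]],"spin":[0,0,0,0,0,0,0,0,0,0]}'
```

```text
time_s: 7.1
ee_pos: [471.8, -308.0, 126.7]
ee_rot: [-179.9, -0.1, 90.0]
force: [-0.1, 0.3, -6.9]
gripper_width: 51.2
gripper_force: 45.0
time_s: 8.1
ee_pos: [599.2, -108.5, 130.5]
ee_rot: [-180.0, -0.0, 90.0]
force: [-0.0, -0.5, -7.7]
gripper_width: 51.3
gripper_force: 45.0
```

```bash
python3 -m jog '{"jaw":[45,45,45,45,45,45,45,45,45,45],"slide":[[0.8,0.4,0],[0.8,0.4,0],[0.8,0.3,0],[0.8,0.1,0],[0.8,0,0],[0.8,0,0],[0.8,0,0],[0.8,0,0],[0.6,0,0],[0.35,0,0]],"spin":[0,0,0,0,0,0,0,0,0,0]}'
python3 -m jog '{"jaw":[45,45,45,45,45,45,45,45,45,45],"slide":[[0,0,0.1],[0,0,0.4],[0,0,0.6],[0,0,0.6],[0,0,0.6],[0,0,0.4],[0,0,0.2],[0,0,0.1],[0,0,0],[0,0,0]],"spin":[0,0,0,0,0,0,0,0,0,0]}'
```

```text
time_s: 9.1
ee_pos: [634.4, 112.1, 130.4]
ee_rot: [-180.0, -0.0, 90.1]
force: [0.3, -0.1, -8.1]
gripper_width: 51.1
gripper_force: 45.0
time_s: 10.1
ee_pos: [635.3, 109.9, 41.7]
ee_rot: [179.9, -0.0, 90.0]
force: [1.6, 0.2, -8.1]
gripper_width: 51.3
gripper_force: 45.0
```

```bash
python3 -m jog '{"jaw":[45,45,45,45,45,45,45],"slide":[[0.06,0,0.2],[0,0,0.1],[0,0,0.07],[0,0,0.03],[0,0,0.02],[0,0,0],[0,0,0]],"spin":[0,0,0,0,0,0,0]}'
python3 - <<'E'
from h import *
import cv2
cv2.imwrite("pics/t1.png",cv2.resize(env.grab_frame("top")[100:260,200:360,::-1],None,fx=2.5,fy=2.5))
im=env.grab_frame("side");cv2.imwrite("pics/d1.png",cv2.resize(im[90:250,200:400,::-1],None,fx=3,fy=3))
E
```

```text
time_s: 10.8
ee_pos: [634.8, 111.7, 28.4]
ee_rot: [180.0, -0.0, 90.0]
force: [-0.3, -0.4, -8.2]
gripper_width: 51.2
gripper_force: 45.0
```

View pics/d1.png

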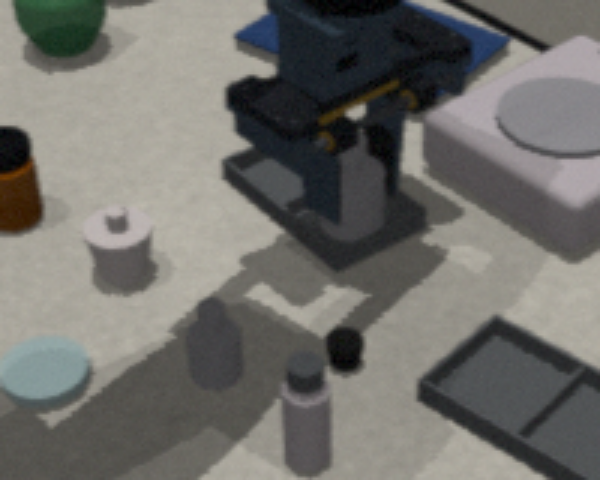

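The weight, at about (355,190) in the crop, hangs inside the right-hand cell, clear of the walls. I'll lower it gently until it touches.

```bash
python3 -m jog '{"jaw":[45,45,45,45],"slide":[[0,0,0.03],[0,0,0.03],[0,0,0],[0,0,0]],"spin":[0,0,0,0]}'
python3 -m jog '{"jaw":[45,45,45],"slide":[[0,0,0.03],[0,0,0],[0,0,0]],"spin":[0,0,0]}'
```

```text
time_s: 11.3
ee_pos: [634.9, 111.7, 27.4]
ee_rot: [180.0, -0.0, 90.0]
force: [-1.9, -0.8, 0.6]
gripper_width: 51.2
gripper_force: 45.0
time_s: 11.6
ee_pos: [634.9, 111.7, 27.3]
ee_rot: [179.9, -0.0, 90.0]
force: [-2.6, -0.2, 7.1]
gripper_width: 51.0
gripper_force: 45.0
```

Force went from -8 to +7 N, so it is seated. Release to 78 mm and rise straight up.

```bash
python3 -m jog '{"jaw":[54,58,64,70,76,76,76,76],"slide":[[0,0,0],[0,0,0],[0,0,0],[0,0,0],[0,0,0],[0,0,0],[0,0,0],[0,0,0]],"spin":[0,0,0,0,0,0,0,0]}' 20
python3 -m jog '{"jaw":[76,76,76,76,76,76,76,76,76,76],"slide":[[0,0,-0.2],[0,0,-0.5],[0,0,-0.8],[0,0,-0.8],[0,0,-0.8],[0,0,-0.4],[0.3,-0.7,0],[0.6,-1,0],[0.6,-1,0],[0.5,-1,0]],"spin":[0,0,0,0,0,0,0,0,0,0]}'
```

```text
time_s: 12.4
ee_pos: [634.7, 111.7, 25.5]
ee_rot: [180.0, -0.0, 90.0]
force: [-0.7, 0.4, -0.5]
gripper_width: 75.9
gripper_force: 0.0
time_s: 13.4
ee_pos: [522.3, 172.3, 130.3]
ee_rot: [-180.0, -0.0, 90.0]
force: [-0.1, 0.3, 0.3]
gripper_width: 75.9
gripper_force: 0.0
```

```bash
python3 -m jog '{"jaw":[76,76,76,76,76,76,76,76,76,76],"slide":[[0.3,-1,0],[0.2,-0.6,0],[0,-0.15,0],[0,0,0.3],[0,0,0.7],[0,0,0.8],[0,0,0.8],[0,0,0.6],[0,0,0.3],[0,0,0]],"spin":[0,0,0,0,0,0,0,0,0,0]}'
```

```text
time_s: 14.4
ee_pos: [471.2, 186.1, 24.0]
ee_rot: [-179.9, 0.1, 89.9]
force: [0.4, -0.3, -0.1]
gripper_width: 76.1
gripper_force: 0.0
```

```bash
python3 -m jog '{"jaw":[76,68,62,56,50,46,46,46,46,46],"slide":[[0.03,-0.06,0.07],[0,0,0],[0,0,0],[0,0,0],[0,0,0],[0,0,0],[0,0,0],[0,0,0],[0,0,0],[0,0,0]],"spin":[0,0,0,0,0,0,0,0,0,0]}' 18
python3 -m jog '{"jaw":[46,46,46,46,46,46,46,46,46],"slide":[[0,0,-0.1],[0,0,-0.3],[0,0,-0.5],[0,0,-0.6],[0,0,-0.6],[0,0,-0.5],[0,0,-0.3],[0,0,-0.1],[0,0,0]],"spin":[0,0,0,0,0,0,0,0,0]}'
```

```text
time_s: 15.4
ee_pos: [469.5, 187.8, 23.9]
ee_rot: [180.0, -0.0, 90.0]
force: [-0.9, 0.2, 5.6]
gripper_width: 50.8
gripper_force: 18.0
time_s: 16.3
ee_pos: [469.4, 187.7, 113.5]
ee_rot: [180.0, -0.0, 90.0]
force: [0.8, -0.8, -0.6]
gripper_width: 50.7
gripper_force: 18.0
```

```bash
python3 -m jog '{"jaw":[46,46,46,46,46,46,46,46,46,46],"slide":[[0,0.2,0],[0,0.4,0],[0,0.7,0],[0,0.8,0],[0,0.8,0],[0,0.8,0],[0,0.8,0],[0,0.6,0],[0,0.4,0],[0,0.2,0]],"spin":[0,0,0,0,0,0,0,0,0,0]}'
python3 -m jog '{"jaw":[46,46,46,46,46,46,46,46,46,46],"slide":[[0,0,0.1],[0,0,0.3],[0,0,0.5],[0,0,0.5],[0,0,0.5],[0,0,0.4],[0,0,0.2],[0,0,0.1],[0,0,0],[0,0,0]],"spin":[0,0,0,0,0,0,0,0,0,0]}'
```

```text
time_s: 17.3
ee_pos: [642.1, 187.3, 112.1]
ee_rot: [-180.0, 0.0, 89.9]
force: [-0.1, -0.8, -2.0]
gripper_width: 51.0
gripper_force: 18.0
time_s: 18.3
ee_pos: [640.9, 187.7, 36.1]
ee_rot: [179.9, -0.0, 90.0]
force: [-0.8, -0.3, -1.1]
gripper_width: 50.9
gripper_force: 18.0
```

Run:
```python
from h import *
import cv2
a=cv2.resize(env.grab_frame("side")[90:220,230:360,::-1],None,fx=4,fy=4)
cv2.imwrite("pics/d2.png",a); print(env.state()["ee_pos"])
```

```text
[640.88880965 187.75481249  36.21057858]
```

View pics/d2.png

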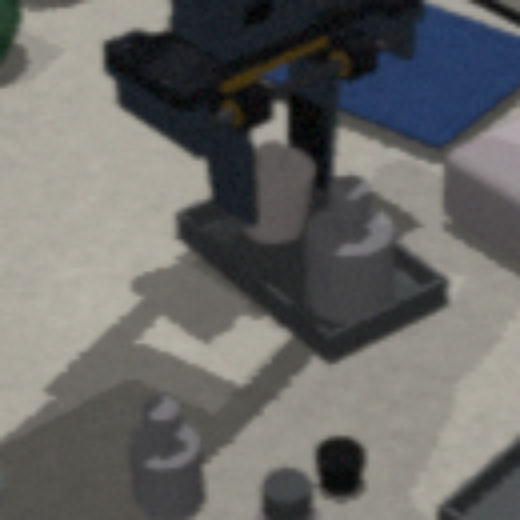

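The large weight stands in the right cell at about (350,250), and the crucible hangs upright over the left cell at about (280,195). Lowering.

```bash
python3 -m jog '{"jaw":[46,46,46,46,46,46],"slide":[[0,0,0.1],[0,0,0.08],[0,0,0.04],[0,0,0.03],[0,0,0],[0,0,0]],"spin":[0,0,0,0,0,0]}'
python3 -m jog '{"jaw":[46,46,46],"slide":[[0,0,0.03],[0,0,0],[0,0,0]],"spin":[0,0,0]}'
```

```text
time_s: 18.95
ee_pos: [640.4, 187.6, 28.0]
ee_rot: [180.0, -0.0, 90.0]
force: [-0.4, -0.1, -1.0]
gripper_width: 51.1
gripper_force: 18.0
time_s: 19.25
ee_pos: [640.5, 187.6, 27.9]
ee_rot: [180.0, -0.0, 90.0]
force: [-1.2, -1.0, 6.0]
gripper_width: 50.7
gripper_force: 18.0
```

```bash
python3 -m jog '{"jaw":[54,58,64,70,76,76,76],"slide":[[0,0,0],[0,0,0],[0,0,0],[0,0,0],[0,0,0],[0,0,0],[0,0,0]],"spin":[0,0,0,0,0,0,0]}' 15
python3 -m jog '{"jaw":[76,76,76,76,76,76,70,64,60,60],"slide":[[0,0,-0.2],[0,0,-0.5],[0,0,-0.8],[0,0,-0.9],[0,0,-0.9],[0,0,-0.2],[-0.5,-0.5,0],[-1,-0.8,0],[-1,-0.8,0],[-1,-0.8,0]],"spin":[0,0,0,0,0,0,0,0,0,0]}'
python3 -m jog '{"jaw":[60,60,60,60,60,60,60],"slide":[[-1,-0.8,0],[-1,-0.8,0],[-1,-0.8,0],[-1,-0.7,0],[-0.4,-0.3,0],[0,0,0],[0,0,0]],"spin":[0,0,0,0,0,0,0]}'
```

```text
time_s: 19.95
ee_pos: [640.4, 187.6, 27.0]
ee_rot: [-180.0, -0.0, 90.0]
force: [-0.4, -0.7, 0.4]
gripper_width: 75.7
gripper_force: 0.0
time_s: 20.95
ee_pos: [551.9, 81.7, 131.7]
ee_rot: [-180.0, 0.0, 90.0]
force: [1.0, -0.6, 0.9]
gripper_width: 60.0
gripper_force: 0.0
time_s: 21.65
ee_pos: [452.1, -49.0, 132.2]
ee_rot: [179.9, -0.0, 89.9]
force: [0.1, -0.0, -0.3]
gripper_width: 60.0
gripper_force: 0.0
```

```bash
python3 -m jog '{"jaw":[60,60,60,60,60,60,60,60,60,60],"slide":[[0,-0.03,0.3],[0,0,0.6],[0,0,0.8],[0,0,0.7],[0,0,0.6],[0,0,0.4],[0,0,0.2],[0,0,0.05],[0,0,0],[0,0,0]],"spin":[0,0,0,0,0,0,0,0,0,0]}'
python3 -m jog '{"jaw":[54,48,42,38,34,30,26,26,26,26],"slide":[[0,0,0],[0,0,0],[0,0,0],[0,0,0],[0,0,0],[0,0,0],[0,0,0],[0,0,0],[0,0,0],[0,0,0]],"spin":[0,0,0,0,0,0,0,0,0,0]}' 12
python3 -m jog '{"jaw":[26,26,26,26,26,26,26,26,26,26],"slide":[[0,0,-0.1],[0,0,-0.3],[0,0,-0.6],[0,0,-0.7],[0,0,-0.7],[0,0,-0.6],[0,0,-0.2],[0,0,-0.1],[0,0,0],[0,0,0]],"spin":[0,0,0,0,0,0,0,0,0,0]}'
```

```text
time_s: 22.65
ee_pos: [451.0, -49.2, 23.0]
ee_rot: [179.9, 0.0, 90.0]
force: [0.0, -0.2, -0.7]
gripper_width: 60.1
gripper_force: 0.0
time_s: 23.65
ee_pos: [450.3, -49.3, 22.6]
ee_rot: [-180.0, -0.0, 90.0]
force: [-0.3, -0.1, 0.9]
gripper_width: 31.8
gripper_force: 12.0
time_s: 24.65
ee_pos: [449.8, -49.2, 120.8]
ee_rot: [-179.9, -0.0, 90.0]
force: [0.1, 0.9, -1.0]
gripper_width: 31.8
gripper_force: 12.0
```

```bash
python3 -m jog '{"jaw":[26,26,26,26,26,26,26,26,26,26],"slide":[[-0.1,0.1,0],[-0.3,0.3,0],[-0.5,0.6,0],[-0.6,0.8,0],[-0.7,0.8,0],[-0.7,0.8,0],[-0.6,0.7,0],[-0.3,0.5,0],[-0.2,0.2,0],[0,0.1,0]],"spin":[0,0,0,0,0,0,0,0,0,0]}'
python3 -m jog '{"jaw":[26,26,26,26,26,26,26,26,26,26],"slide":[[0,0,0.1],[0,0,0.3],[0,0,0.6],[0,0,0.7],[0,0,0.6],[0,0,0.4],[0,0,0.2],[0,0,0.1],[0,0,0],[0,0,0]],"spin":[0,0,0,0,0,0,0,0,0,0]}'
python3 - <<'E'
from h import *
import cv2
cv2.imwrite("pics/d3.png",cv2.resize(env.grab_frame("side")[160:300,300:480,::-1],None,fx=3.5,fy=3.5))
E
```

```text
time_s: 25.65
ee_pos: [597.6, -170.5, 120.7]
ee_rot: [-179.9, -0.0, 89.9]
force: [-0.2, 0.3, -0.1]
gripper_width: 32.0
gripper_force: 12.0
time_s: 26.65
ee_pos: [597.8, -169.5, 32.3]
ee_rot: [179.9, 0.0, 90.0]
force: [-0.5, 0.5, -1.5]
gripper_width: 31.7
gripper_force: 12.0
```

View pics/d3.png

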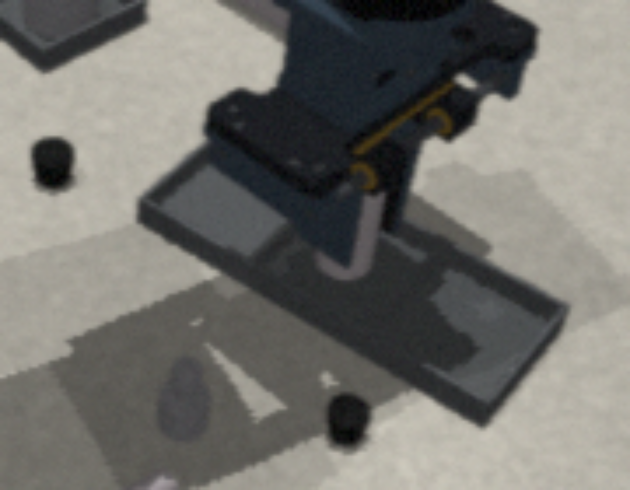

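The bottle's foot, at about (345,265), is inside the middle cell. Lowering to contact.

```bash
python3 -m jog '{"jaw":[26,26,26,26,26,26],"slide":[[0,0,0.1],[0,0,0.05],[0,0,0.03],[0,0,0.02],[0,0,0],[0,0,0]],"spin":[0,0,0,0,0,0]}'
python3 -m jog '{"jaw":[26,26,26],"slide":[[0,0,0.02],[0,0,0],[0,0,0]],"spin":[0,0,0]}'
```

```text
time_s: 27.3
ee_pos: [597.3, -169.4, 26.6]
ee_rot: [180.0, 0.0, 90.0]
force: [-2.2, -0.1, 6.2]
gripper_width: 31.9
gripper_force: 12.0
time_s: 27.6
ee_pos: [597.3, -169.4, 26.5]
ee_rot: [180.0, 0.0, 90.0]
force: [-2.7, 0.7, 8.6]
gripper_width: 31.6
gripper_force: 12.0
```

```bash
python3 -m jog '{"jaw":[34,38,44,50,56,56,56],"slide":[[0,0,0],[0,0,0],[0,0,0],[0,0,0],[0,0,0],[0,0,0],[0,0,0]],"spin":[0,0,0,0,0,0,0]}' 15
python3 -m jog '{"jaw":[56,56,56,56,56,56,56,56,56,56],"slide":[[0,0,-0.2],[0,0,-0.5],[0,0,-0.8],[0,0,-0.9],[0,0,-0.9],[0,0,-0.2],[-0.1,-0.5,0],[-0.1,-0.8,0],[-0.1,-0.9,0],[-0.1,-0.9,0]],"spin":[0,0,0,0,0,0,0,0,0,0]}'
python3 -m jog '{"jaw":[50,50,50,50,50,50],"slide":[[0,-0.8,0],[0,-0.5,0],[0,-0.3,0],[0,-0.05,0],[0,0,0],[0,0,0]],"spin":[0,0,0,0,0,0]}'
```

```text
time_s: 28.3
ee_pos: [597.3, -169.4, 24.8]
ee_rot: [-180.0, -0.0, 90.0]
force: [0.2, 0.3, 0.8]
gripper_width: 56.3
gripper_force: 0.0
time_s: 29.3
ee_pos: [502.8, -181.1, 129.0]
ee_rot: [-179.9, -0.0, 90.0]
force: [-0.6, -0.2, -0.2]
gripper_width: 56.1
gripper_force: 0.0
time_s: 29.9
ee_pos: [455.7, -181.4, 129.9]
ee_rot: [180.0, 0.0, 90.0]
force: [-1.2, -0.8, -0.3]
gripper_width: 50.2
gripper_force: 0.0
```

```bash
python3 -m jog '{"jaw":[50,50,50,50,50,50,50,50,50,50],"slide":[[0,0,0.3],[0,0,0.6],[0,0,0.8],[0,0,0.7],[0,0,0.5],[0,0,0.3],[0,0,0.2],[0,0,0.05],[0,0,0],[0,0,0]],"spin":[0,0,0,0,0,0,0,0,0,0]}'
python3 -m jog '{"jaw":[44,38,32,28,24,20,16,12,10,10],"slide":[[0,0,0],[0,0,0],[0,0,0],[0,0,0],[0,0,0],[0,0,0],[0,0,0],[0,0,0],[0,0,0],[0,0,0]],"spin":[0,0,0,0,0,0,0,0,0,0]}' 15
python3 -m jog '{"jaw":[10,10,10,10,10,10,10,10,10,10],"slide":[[0,0,-0.1],[0,0,-0.3],[0,0,-0.6],[0,0,-0.7],[0,0,-0.6],[0,0,-0.5],[0,0,-0.3],[0,0,-0.1],[0,0,0],[0,0,0]],"spin":[0,0,0,0,0,0,0,0,0,0]}'
```

```text
time_s: 30.9
ee_pos: [455.3, -181.5, 27.0]
ee_rot: [179.9, 0.0, 90.0]
force: [0.5, 0.4, 0.3]
gripper_width: 50.2
gripper_force: 0.0
time_s: 31.9
ee_pos: [454.7, -181.3, 26.4]
ee_rot: [-180.0, -0.0, 90.0]
force: [0.1, -0.4, -0.1]
gripper_width: 15.3
gripper_force: 15.0
time_s: 32.9
ee_pos: [454.3, -181.1, 121.8]
ee_rot: [-179.9, -0.0, 90.0]
force: [-0.0, 0.8, -1.6]
gripper_width: 14.9
gripper_force: 15.0
```

```bash
python3 -m jog '{"jaw":[10,10,10,10,10,10,10,10,10,10],"slide":[[-0.1,0.1,0],[-0.2,0.3,0],[-0.4,0.6,0],[-0.4,0.8,0],[-0.4,0.9,0],[-0.3,0.9,0],[-0.2,0.7,0],[-0.1,0.5,0],[-0.04,0.2,0],[0,0.08,0]],"spin":[0,0,0,0,0,0,0,0,0,0]}'
python3 -m jog '{"jaw":[10,10,10,10,10,10,10,10,10,10],"slide":[[0,0,0.1],[0,0,0.3],[0,0,0.6],[0,0,0.6],[0,0,0.5],[0,0,0.4],[0,0,0.25],[0,0,0.1],[0,0,0],[0,0,0]],"spin":[0,0,0,0,0,0,0,0,0,0]}'
python3 - <<'E'
from h import *
import cv2
cv2.imwrite("pics/d4.png",cv2.resize(env.grab_frame("side")[160:300,320:500,::-1],None,fx=3.5,fy=3.5))
E
```

```text
time_s: 33.9
ee_pos: [607.6, -245.8, 121.5]
ee_rot: [-179.9, -0.0, 90.0]
force: [-0.9, 0.9, -1.5]
gripper_width: 15.4
gripper_force: 15.0
time_s: 34.9
ee_pos: [607.6, -245.8, 37.6]
ee_rot: [179.9, 0.0, 90.0]
force: [1.0, -0.3, -0.6]
gripper_width: 15.3
gripper_force: 15.0
```

View pics/d4.png

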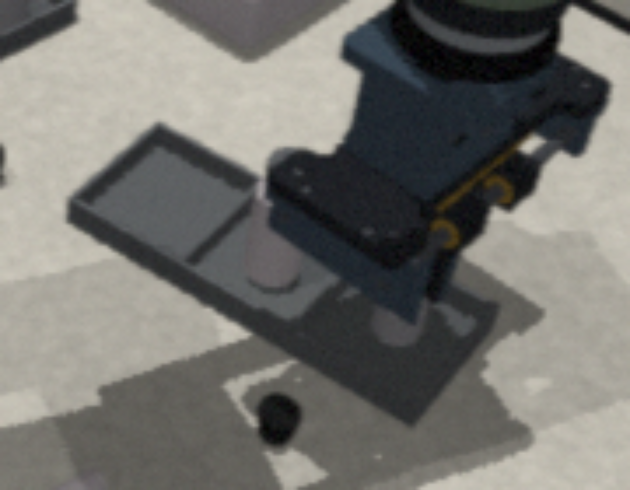

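The bottle stands upright in the middle cell at about (270,240). The small weight, at about (398,325), is over the right end cell. Lowering.

```bash
python3 -m jog '{"jaw":[10,10,10,10,10,10],"slide":[[0,0,0.1],[0,0,0.07],[0,0,0.04],[0,0,0.02],[0,0,0],[0,0,0]],"spin":[0,0,0,0,0,0]}'
python3 -m jog '{"jaw":[10,10,10],"slide":[[0,0,0.02],[0,0,0],[0,0,0]],"spin":[0,0,0]}'
```

```text
time_s: 35.55
ee_pos: [607.1, -245.6, 30.4]
ee_rot: [180.0, -0.0, 90.0]
force: [-2.1, 1.0, 2.8]
gripper_width: 15.5
gripper_force: 15.0
time_s: 35.85
ee_pos: [607.2, -245.6, 30.4]
ee_rot: [180.0, 0.0, 90.0]
force: [-2.0, 1.3, 6.6]
gripper_width: 14.9
gripper_force: 15.0
```

```bash
python3 -m jog '{"jaw":[18,22,28,34,40,40,40],"slide":[[0,0,0],[0,0,0],[0,0,0],[0,0,0],[0,0,0],[0,0,0],[0,0,0]],"spin":[0,0,0,0,0,0,0]}' 15
python3 -m jog '{"jaw":[40,40,40,40,40,40,50,60,70,76],"slide":[[0,0,-0.2],[0,0,-0.5],[0,0,-0.8],[0,0,-0.9],[0,0,-0.8],[0,0,-0.3],[0.2,-0.4,0],[0.6,-0.8,0],[0.8,-0.8,0],[1,-0.8,0]],"spin":[0,0,0,0,0,0,0,0,0,0]}'
python3 -m jog '{"jaw":[76,76,76,76,76,76,76,76,76,76],"slide":[[1,-0.8,0],[1,-0.8,0],[1,-0.7,0],[1,-0.3,0],[1,0,0],[1,0,0],[1,0,0],[1,0,0],[1,0,0],[1,0,0]],"spin":[0,0,0,0,0,0,0,0,0,0]}'
python3 -m jog '{"jaw":[76,76,76,76,76,76,76,76,76],"slide":[[1,0,0],[1,0,0],[1,0,0],[1,0,0],[1,0,0],[0.5,0,0],[0.2,0,0],[0,0,0],[0,0,0]],"spin":[0,0,0,0,0,0,0,0,0]}'
```

```text
time_s: 36.55
ee_pos: [607.2, -245.6, 29.3]
ee_rot: [-180.0, -0.0, 90.0]
force: [0.2, -0.2, 1.0]
gripper_width: 40.1
gripper_force: 0.0
time_s: 37.55
ee_pos: [521.9, -167.2, 133.7]
ee_rot: [-179.9, -0.0, 89.9]
force: [0.2, 0.1, 0.9]
gripper_width: 68.9
gripper_force: 0.0
time_s: 38.55
ee_pos: [444.8, 133.7, 134.1]
ee_rot: [-180.0, 0.0, 90.0]
force: [0.8, 0.5, -1.3]
gripper_width: 76.4
gripper_force: 0.0
time_s: 39.45
ee_pos: [445.3, 302.4, 134.3]
ee_rot: [-180.0, 0.1, 89.9]
force: [0.9, -0.7, 0.4]
gripper_width: 75.8
gripper_force: 0.0
```

```bash
python3 -m jog '{"jaw":[76,76,76,76,76,76,76,76,76,76],"slide":[[0.03,-0.04,0.3],[0,0,0.7],[0,0,0.8],[0,0,0.7],[0,0,0.6],[0,0,0.4],[0,0,0.2],[0,0,0.03],[0,0,0],[0,0,0]],"spin":[0,0,0,0,0,0,0,0,0,0]}'
python3 -m jog '{"jaw":[68,62,56,52,48,44,42,42,42,42],"slide":[[0,0,0],[0,0,0],[0,0,0],[0,0,0],[0,0,0],[0,0,0],[0,0,0],[0,0,0],[0,0,0],[0,0,0]],"spin":[0,0,0,0,0,0,0,0,0,0]}' 20
python3 -m jog '{"jaw":[42,42,42,42,42,42,42,42,42,42],"slide":[[0,0,-0.1],[0,0,-0.3],[0,0,-0.6],[0,0,-0.7],[0,0,-0.7],[0,0,-0.6],[0,0,-0.3],[0,0,-0.1],[0,0,0],[0,0,0]],"spin":[0,0,0,0,0,0,0,0,0,0]}'
```

```text
time_s: 40.45
ee_pos: [444.8, 304.7, 23.3]
ee_rot: [179.9, -0.1, 90.0]
force: [-0.4, 0.1, 0.8]
gripper_width: 76.1
gripper_force: 0.0
time_s: 41.45
ee_pos: [444.0, 304.4, 22.6]
ee_rot: [-180.0, 0.0, 90.0]
force: [-1.9, 0.2, 1.5]
gripper_width: 47.9
gripper_force: 20.0
time_s: 42.45
ee_pos: [443.8, 304.0, 123.7]
ee_rot: [-179.9, 0.1, 90.0]
force: [-0.8, 0.9, -1.4]
gripper_width: 47.6
gripper_force: 20.0
```

```bash
python3 -m jog '{"jaw":[42,42,42,42,42,42,42,42,42,42],"slide":[[-0.1,0,0],[-0.3,0.1,0],[-0.6,0.2,0],[-0.8,0.3,0],[-0.8,0.3,0],[-0.8,0.3,0],[-0.8,0.3,0],[-0.8,0.3,0],[-0.8,0.3,0],[-0.8,0.3,0]],"spin":[0,0,0,0,0,0,0,0,0,0]}' 
python3 -m jog '{"jaw":[42,42,42,42,42,42,42,42,42,42],"slide":[[-0.8,0.3,0],[-0.8,0.3,0],[-0.8,0.3,0],[-0.8,0.3,0],[-0.8,0.3,0],[-0.8,0.3,0],[-0.7,0.3,0],[-0.6,0.2,0],[-0.4,0.1,0],[-0.18,0,0]],"spin":[0,0,0,0,0,0,0,0,0,0]}'
python3 -m jog '{"jaw":[42,42,42,42,42,42,42,42,42,42],"slide":[[0,0,0.1],[0,0,0.3],[0,0,0.6],[0,0,0.7],[0,0,0.6],[0,0,0.4],[0,0,0.2],[0,0,0.1],[0,0,0],[0,0,0]],"spin":[0,0,0,0,0,0,0,0,0,0]}'
python3 - <<'E'
from h import *
import cv2
cv2.imwrite("pics/d5.png",cv2.resize(env.grab_frame("side")[140:290,290:480,::-1],None,fx=3.5,fy=3.5))
E
```

```text
time_s: 43.45
ee_pos: [516.2, 104.6, 124.2]
ee_rot: [-180.0, 0.0, 90.0]
force: [0.3, 1.3, -2.1]
gripper_width: 47.1
gripper_force: 20.0
time_s: 44.45
ee_pos: [588.0, -95.3, 124.2]
ee_rot: [-180.0, -0.0, 89.9]
force: [-0.1, -0.4, -1.6]
gripper_width: 47.4
gripper_force: 20.0
time_s: 45.45
ee_pos: [588.6, -94.1, 35.3]
ee_rot: [179.9, 0.0, 90.0]
force: [-0.3, -0.3, -1.3]
gripper_width: 47.7
gripper_force: 20.0
```

View pics/d5.png

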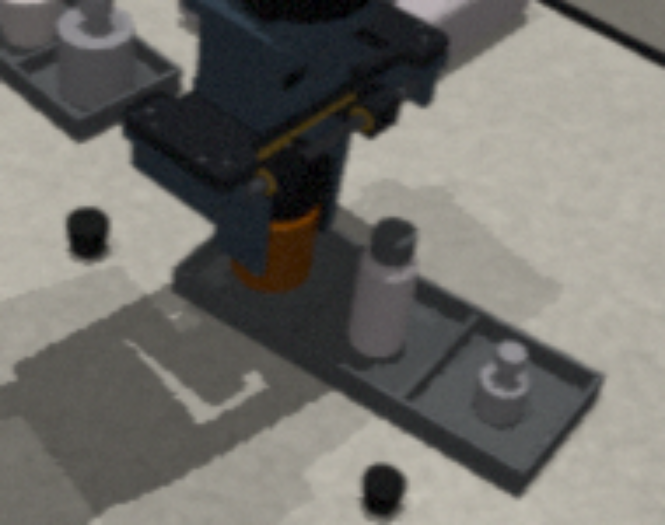

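The small weight (500,390) and bottle (382,300) are both standing. The jar, at about (275,260), is over the left end cell. Lowering.

```bash
python3 -m jog '{"jaw":[42,42,42,42,42,42],"slide":[[0,0,0.12],[0,0,0.1],[0,0,0.04],[0,0,0.02],[0,0,0],[0,0,0]],"spin":[0,0,0,0,0,0]}'
python3 -m jog '{"jaw":[42,42,42],"slide":[[0,0,0.02],[0,0,0],[0,0,0]],"spin":[0,0,0]}'
```

```text
time_s: 46.1
ee_pos: [587.8, -94.1, 26.5]
ee_rot: [-180.0, -0.0, 90.0]
force: [-1.9, -0.2, 5.3]
gripper_width: 47.5
gripper_force: 20.0
time_s: 46.4
ee_pos: [587.8, -94.0, 26.5]
ee_rot: [-180.0, -0.0, 90.0]
force: [-3.2, 0.4, 8.6]
gripper_width: 47.8
gripper_force: 20.0
```

```bash
python3 -m jog '{"jaw":[50,54,60,66,72,72,72],"slide":[[0,0,0],[0,0,0],[0,0,0],[0,0,0],[0,0,0],[0,0,0],[0,0,0]],"spin":[0,0,0,0,0,0,0]}' 15
python3 -m jog '{"jaw":[72,72,72,72,72,72,72,72,72,72],"slide":[[0,0,-0.2],[0,0,-0.5],[0,0,-0.8],[0,0,-0.9],[0,0,-0.9],[0,0,-0.8],[0,0,-0.8],[0,0,-0.8],[0,-0.5,0],[0,-1,0]],"spin":[0,0,0,0,0,0,0,0,0,0]}'
python3 -m jog '{"jaw":[72,72,72,72,72,72,72,72,72],"slide":[[0,-1,0],[0,-1,0],[0,-1,0],[0,-1,0],[0,-1,0],[0,-1,0],[0,-0.5,0],[0,0,0],[0,0,0]],"spin":[0,0,0,0,0,0,0,0,0]}'
python3 - <<'E'
from h import *
import cv2
t=env.grab_frame("top")[110:270,160:480,::-1];s=env.grab_frame("side")[100:300,180:500,::-1]
cv2.imwrite("pics/f.png",cv2.resize(cv2.vconcat([t,s]),None,fx=1.65,fy=1.65,interpolation=cv2.INTER_CUBIC))
E
```

```text
time_s: 47.1
ee_pos: [588.1, -94.1, 25.5]
ee_rot: [180.0, -0.0, 90.0]
force: [-0.3, 0.3, 0.3]
gripper_width: 71.7
gripper_force: 0.0
time_s: 48.1
ee_pos: [544.5, -94.2, 197.8]
ee_rot: [179.8, 0.0, 90.0]
force: [-1.6, 0.6, -0.7]
gripper_width: 72.3
gripper_force: 0.0
time_s: 49.0
ee_pos: [349.4, -94.2, 197.1]
ee_rot: [179.9, 0.0, 90.0]
force: [-0.1, -0.3, 0.4]
gripper_width: 72.1
gripper_force: 0.0
```

View pics/f.png

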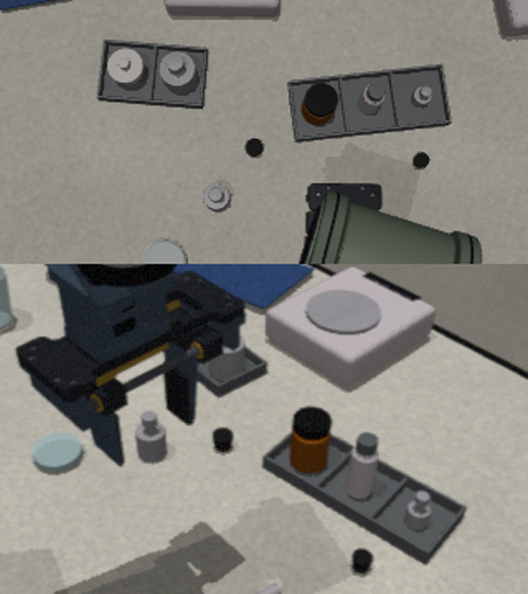

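The final view shows all five items upright in their own cells. In the short tray are the crucible (124,66) and the large weight (177,70). In the long tray are the jar (320,100), the bottle (372,97) and the small weight (422,95). The medium weight is still at its place (216,196), and the arm is clear.

```bash
python3 -c "
from workcell import env
print(env.job_done())"
```

```text
the job is handed in; nothing more can be done
None
```

Both kits are made up and the job is handed in at about 49 s of the 128 s allowed: all five items stand upright in their own cells, the bottle is in the middle cell, and the medium weight was not touched.

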